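Close the fuse box of the foam cutter

ROBOT

A 6-joint arm with a two-finger parallel gripper is mounted at the origin on the work surface. World frame = base frame: x ahead of the robot, y to its left, z up, the work surface at z = 0. Lengths are in m, angles in rad, forces in N, time in s.
With the tool pointing down it reaches from about 0.3 to 0.85 m from the base axis. Payload 5.4 kg.
Tool frame: the origin (TCP) lies on the front face of the gripper's body, between the roots of the fingers; the fingertips stand 73 mm ahead of it and the grasp point (between the pads) lies 54 mm ahead of it; z points along the fingers, y is the line along which they close (so a half turn about z gives the same grasp; the last joint's range is limited). The gripper opens to 85 mm and grips with 20 to 120 N. Pads are 22 mm wide; open, the fingers measure 114 mm over their backs; the gripper's body (76 mm by 85 mm) begins 54 mm behind the grasp point. The pads swing forward as they close: fully open they stand 13 mm farther back than shut.
Start: joints at [-1.429, 0.158, 1.597, -0, 1.386, -0.21], TCP at [0.198, -0.54, 0.304] pointing down, gripper open.
Joint ranges: [-2.91, 2.91], [-0.94, 2.29], [0.18, 2.7], [-1.29, 4.43], [0.17, 2.64], [-3, 3]. Speed limits (rad/s): [2.57, 2.57, 3.14, 3.14, 3.14, 3.14].

INTERFACE

Orientations are given as [roll, pitch, yaw] about the fixed x, y, z axes, in that order (R = Rz(yaw) Ry(pitch) Rx(roll)).
In Python, from workcell import get_state, grab_frame, camera_info, hand_in gives the robot as it stands.
- The arm moves only by the shell command python3 -m creep 'ROWS'. ROWS is JSON, a list of rows, each a list of 3 entries, a list of its own where there are three numbers: the shift along the tool's x, y, z in cm, then the turn, a rotation vector about the tool's x, y, z in degrees, then the opening, from -1 (shut) to 1 (fully open). A call has 1 to 5 rows; each row is the pose to reach, as a shift and turn from the pose commanded when the call began, along the tool's axes at that moment; what a row does not reach only later rows make up. A row lasts 1/8 s, in which the tool goes at most 62.5 mm and 10.7 degrees, less where a joint would pass 70% of its speed; a pose out of reach is approached as far as the arm can. A call with a gripper value outside its range is refused whole. The fingers move at their own pace and stop on an object; the grip force is fixed at half the most. Time passes only in rows, so rows that repeat a pose let the fingers close. It gives the time, the measured TCP pose, the force, the opening and the grip force at its end, in the units of the state.
- get_state(): the state, without advancing time (a new reading comes with each control period).
- grab_frame(name): name is "scene" or "top" or "wrist"; returns the picture (384x512x3 uint8, red, green, blue); there is no depth.
- camera_info(name): a dict with "fx", "fy", "cx", "cy" (pixels), "extrinsics" (4x4, takes a point from world to camera coordinates). Camera axes: x right, y up, looking along -z (the intrinsics and any distortion apply to the point x, -y, -z); pixel columns grow to the right and rows downward; lengths in m; the calibration is good to about 2 mm. A picture is of the moment at which its call begins: read the wrist's pose just before it. camera_info takes no time and is no camera call; for the wrist camera it gives the pose at the moment of the call.
- hand_in(): hands the job in; it is judged then, once.
The state is a dict: "clock": time; "joints": joint angles; "dq": joint speeds; "joint_efforts": joint torques, N m; "ee_pos": TCP position; "eef_rot": TCP orientation; "force": force on the tool from outside, world axes, zero at the start; "torque": the same for the moment, N m; "width": finger opening in m; "grasp_force": force on a finger pad.
Only numpy, scipy, OpenCV 4.12 (cv2) and the standard library are available. Lean on these libraries where they do the work, as an engineer would, in place of code of your own. Each camera call takes 0.05 s, during which the arm holds its last target. There are 200 camera calls.

TASK

The foam cutter's fuse box stands open on its sloping stand on the prop-shop bench. Pick up its loose cover plate by the handle and fit it back over the box's two pins so that it lies flush on the sloping rim all round, handle outward (either way round will do). Set it down gently rather than dropping it, let go, and leave the other things on the bench where they are.

Things in the scene. Friction and masses are not known exactly. Their poses are not given: they have to be found in the camera images.
- cover: Loose grey painted metal plate, 124 (x) by 190 (y) by 5 mm thick, 0.2 to 0.4 kg, at first flat on the bench, handle up. Origin: centre of its underside; z up through the handle. Two 16 mm through holes at x = 0, y = +80 and -80 mm. Same after a half turn about z.
- cover_grip (a point): Middle of the cover's handle, 42 mm above the plate's underside; axes as the cover's. The handle is a straight bar along y over the plate's middle: 90 mm long, 14 mm wide (x), 20 mm tall, from 32 to 52 mm above the plate's underside, on a leg 12 mm long (y) at y = +39 and -39 mm.
- fuse_box: Fixed grey box, 124 (x) by 190 (y) by 50 mm deep, open face with four white fuses inside, on a dark stand: face sloping 30 degrees from level, looking up and roughly to the robot. Origin: centre of the flat rim plane, 90 mm above the bench; z square out of the face, x up the slope, y along the level long side. Home: the cover's underside on the rim, its origin at this one.
- pin_left (a point): Tip of the steel pin at the box's +y end (box x = 0, y = +80 mm), 20 mm above the rim; axes as the fuse box's. The pin stands square to the face, 10 mm thick, straight for 9 mm, then tapering to 4 mm at its tip.
- pin_right (a point): Tip of the like pin at the box's -y end (box x = 0, y = -80 mm), 20 mm above the rim; axes as the fuse box's.
- paint_tin: Bystander: upright paint tin, 100 mm across, 120 mm tall; origin at the centre of its underside.
- foam_block: Bystander: white foam merlon block, 90 x 80 x 100 mm tall; origin at the centre of its underside.
- glue_bottle: Bystander: upright white bottle, 56 mm across, 140 mm tall; origin at the centre of its underside.
Mind the look-alikes: they are no part of the job. There is more than one size of the cover; the job needs the largest.

How it is judged:
On the way:
1. the cover is carried off the bench in the gripper (height (world z) of cover above 0.07 m and contact force between the fingers and cover above 1 N), for 0.2 s.
At the end, for the whole second after the job is handed in: The cover is over both pins, handle outward: underside within 4 mm of the rim plane, origin within 9 mm of the box's (the pins allow about 3 mm), faces parallel within 0.06 rad, long sides within 0.09 rad (either way round), at rest and released (z of cover in the frame of fuse_box between -0.004 and 0.004 m and distance between cover and fuse_box below 0.009 m and angle between the z axis of cover and the z axis of fuse_box, either way round below 0.06 rad and angle between the y axis of cover and the y axis of fuse_box, either way round below 0.09 rad and angle between cover's own z axis and vertical below 1 rad and linear speed of cover below 0.02 m/s and contact force between the fingers and cover below 0.1 N); the robot touches nothing.
It fails at once if the cover is dropped: it moves faster than 0.5 m/s while the fingers do not touch it (linear speed of cover above 0.5 m/s and contact force between the fingers and cover below 0.01 N).
It fails at once if the paint tin is shifted by more than 30 mm or tipped over (distance of paint_tin from where it was at the start of the episode above 0.03 m or angle between paint_tin's own z axis and vertical above 0.4 rad).
It fails at once if the foam block is shifted by more than 30 mm or tipped over (distance of foam_block from where it was at the start of the episode above 0.03 m or angle between foam_block's own z axis and vertical above 0.4 rad).
It fails at once if the glue bottle is shifted by more than 30 mm or tipped over (distance of glue_bottle from where it was at the start of the episode above 0.03 m or angle between glue_bottle's own z axis and vertical above 0.4 rad).
It also fails if it takes over 40 s, if anything falls off the work surface, if the arm or the gripper's body presses on something with over 40 N, if the wrist force passes 120 N, or if a joint passes its speed limit or range.

## Working session

There is one attempt and no reset: what is moved stays moved. The work goes in short steps, Python scripts to look and compute and a shell command to move; the robot and the scene stay as the last step left them, time stands still between calls to the robot, and variables do not carry over. Pictures are saved under pics/ and viewed, at most 10 in all, crops included, and the job is handed in when it is done.

```bash
mkdir -p pics; python3 - <<'E'
from workcell import *
import cv2,numpy as np
s=get_state();print(s)
for n in("top","scene"):
    f=grab_frame(n);cv2.imwrite(f"pics/{n}0.png",cv2.resize(f[:,:,::-1],(800,600),interpolation=cv2.INTER_CUBIC))
    cv2.imwrite(f"pics/{n}0raw.png",f[:,:,::-1])
    print(n,camera_info(n))
E
```

```text
{'clock': 0.0, 'joints': array([-1.42909368e+00,  1.59071126e-01,  1.59823777e+00,  1.98296381e-05,
        1.38620475e+00, -2.10096728e-01]), 'dq': array([ 9.97012456e-04, -1.80030233e-04,  4.91502385e-06, -4.54516772e-04,
       -1.96790628e-03,  5.96007088e-04]), 'joint_efforts': array([-2.08601136e-04, -3.95997691e+01, -3.31428874e+01, -2.15984278e-04,
        8.43648246e-03,  4.04873447e-06]), 'ee_pos': array([ 0.19805665, -0.53931586,  0.3029016 ]), 'eef_rot': array([-3.13971796e+00, -4.19689275e-04,  3.51795326e-01]), 'force': array([ 0.25059955,  1.20571776, -0.1544058 ]), 'torque': array([ 0.03326704, -0.01265996,  0.04959943]), 'grasp_force': 0.0, 'width': 0.08570685509962499}
top {'fx': 434.9199490901209, 'fy': 434.9199490901209, 'cx': 256.5275197416712, 'cy': 193.1124717221384, 'extrinsics': array([[-0.02649285, -0.99963019, -0.00613363,  0.01498166],
       [ 0.99643713, -0.0268987 ,  0.07993443, -0.52274691],
       [-0.08006986, -0.00399408,  0.99678125, -1.72126437],
       [ 0.        ,  0.        ,  0.        ,  1.        ]])}
scene {'fx': 364.1451593576383, 'fy': 364.1451593576383, 'cx': 260.27616530892334, 'cy': 192.09510683825914, 'extrinsics': array([[-0.45737611,  0.88908938,  0.01808774,  0.25383069],
       [-0.51996483, -0.28387656,  0.80563681,  0.20817105],
       [ 0.72141782,  0.35907404,  0.59213357, -1.85656202],
       [ 0.        ,  0.        ,  0.        ,  1.        ]])}
```

View pics/top0.png

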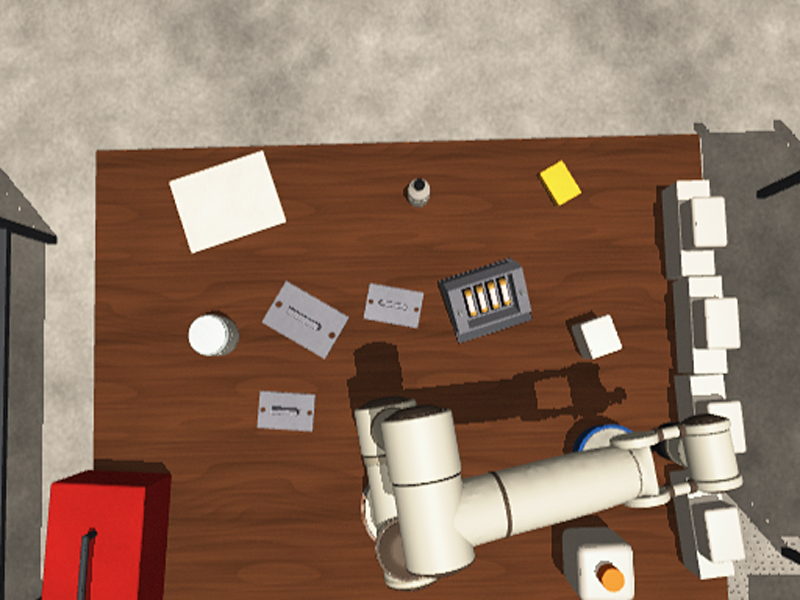

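View pics/scene0.png

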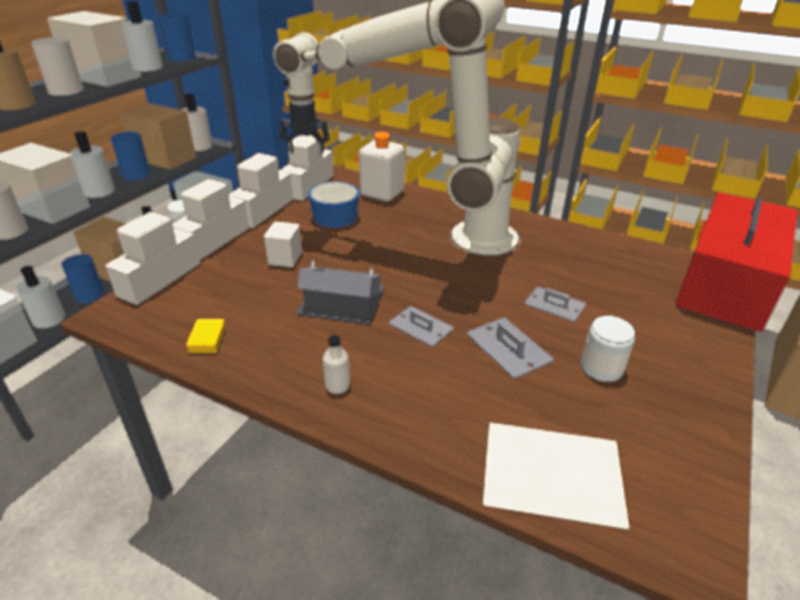

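The top view shows the largest cover at about (305,320), with holes at (278,303) and (332,335). The box is at about (487,300), and the paint tin is at (213,335), to the left of the cover. I'll zoom in on both.

```bash
python3 - <<'E'
import cv2
f=cv2.imread("pics/top0raw.png")
c=f[150:240,160:350];c=cv2.resize(c,None,fx=4.2,fy=4.2,interpolation=cv2.INTER_CUBIC)
cv2.imwrite("pics/crop.png",c);print(c.shape)
E
```

```text
(378, 798, 3)
```

View pics/crop.png

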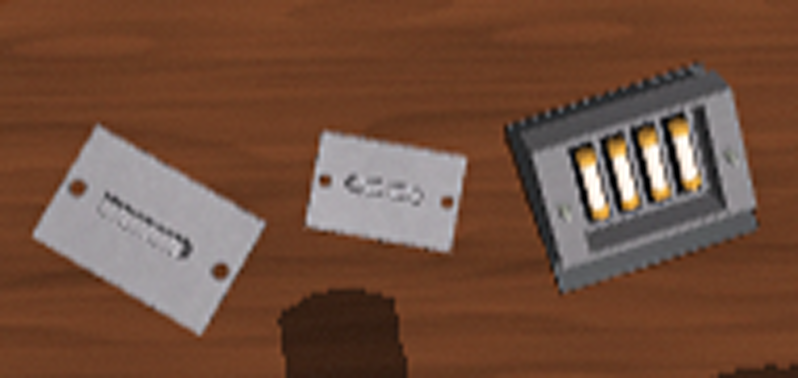

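The crop gives the cover corners as (98,125), (265,220), (202,335), (33,236) and its holes as (78,188), (220,272). The box pins are at (565,210) and (730,157), and the rim corners at about (533,148), (728,85), (755,210), (563,268).

```bash
cat > h.py <<'E'
import numpy as np,json
from scipy.optimize import least_squares
from scipy.spatial.transform import Rotation as Ro
def proj(ci,P):
    E=ci["extrinsics"];c=np.atleast_2d(P)@E[:3,:3].T+E[:3,3]
    return np.c_[ci["cx"]+ci["fx"]*c[:,0]/-c[:,2],ci["cy"]+ci["fy"]*c[:,1]/c[:,2]]
def Rbox(yaw):return Ro.from_euler('z',yaw)*Ro.from_euler('y',-np.pi/6)
def fit(ci,L,px,R,z,x0):
    L=np.array(L)/1e3
    f=lambda p:(proj(ci,R(p[2]).apply(L)+[p[0],p[1],z])-px).ravel()
    r=least_squares(f,x0,loss='soft_l1');return r.x,np.round(f(r.x).reshape(-1,2),2)
def rz(y):return Ro.from_euler('z',y)
def rel(s,gp,Rt,off=.054):
    """shift(cm)/turn(deg) taking the grasp point to gp with tool orientation Rt"""
    R0=Ro.from_euler('xyz',s["eef_rot"])
    t=gp-Rt.as_matrix()[:,2]*off
    return np.round(R0.inv().apply(t-s["ee_pos"])*100,2),np.round((R0.inv()*Rt).as_rotvec(degrees=True),2)
def tool(Rc,sign):
    """tool orientation gripping a part with frame Rc: z=-zc, y=sign*xc"""
    M=Rc.as_matrix();y=sign*M[:,0];z=-M[:,2];return Ro.from_matrix(np.c_[np.cross(y,z),y,z])
E
python3 - <<'E'
from h import *
from workcell import *
ci=camera_info("top");s=get_state()
raw=lambda a:(np.array(a)+.5)/4.2-.5+[160,150]
cv=[(-62,95,5),(62,95,5),(62,-95,5),(-62,-95,5),(0,80,5),(0,-80,5)]
# corners: image left=+y, up=+x
px=raw([(33,236),(98,125),(265,220),(202,335),(78,188),(220,272)])
c,e=fit(ci,cv,px,rz,0,[.5,.2,-.5]);print("cover",c,e)
bx=[(-62,95,0),(62,95,0),(62,-95,0),(-62,-95,0),(0,80,10),(0,-80,10)]
px=raw([(563,268),(533,148),(728,85),(755,210),(565,210),(730,157)])
b,e=fit(ci,bx,px,Rbox,.09,[.5,-.2,.3]);print("box",b,e)
for sg in(1,-1):
    T=tool(rz(c[2]),sg);print(sg,T.as_euler('xyz'),rel(s,np.r_[c[:2],.25],T))
    Tb=tool(Rbox(b[2]),sg);print('turn to box',(T.inv()*Tb).as_rotvec(degrees=True))
E
```

```text
cover [ 0.48610157  0.25002396 -0.54674362] [[-0.37  0.01]
 [-0.24 -0.06]
 [ 0.47  0.55]
 [-0.02 -0.09]
 [-0.07 -0.01]
 [ 0.25 -0.35]]
box [ 0.51520646 -0.21708951  0.27826898] [[-0.37 -0.24]
 [-0.66  0.65]
 [ 0.71  0.64]
 [ 0.2  -1.03]
 [-0.2  -0.13]
 [ 0.33 -0.04]]
1 [3.14159265 0.         1.0240527 ] (array([ 5.424e+01, -6.418e+01,  3.000e-02]), array([ -0.08,  -0.05, -38.52]))
turn to box [-28.2636019   12.36855395 -46.16007174]
-1 [-3.14159265  0.         -2.11753995] (array([ 5.424e+01, -6.418e+01,  3.000e-02]), array([-7.0000e-02,  1.1000e-01,  1.4148e+02]))
turn to box [ 28.2636019  -12.36855395 -46.16007174]
```

```bash
python3 -m creep '[[[4,-4.8,0],[0,0,0],1],[[8,-9.5,0],[0,0,0],1],[[12.1,-14.3,0],[0,0,0],1],[[16.1,-19.1,0],[0,0,0],1],[[20,-23.8,0],[0,0,0],1]]'
python3 -m creep '[[[4,-4.8,0],[0,0,0],1],[[8,-9.5,0],[0,0,0],1],[[12.1,-14.3,0],[0,0,0],1],[[16.1,-19.1,0],[0,0,0],1],[[20,-23.8,0],[0,0,0],1]]'
python3 -m creep '[[[4,-4.8,0],[0,0,-9],1],[[8,-9.5,0],[0,0,-18],1],[[12.1,-14.3,0],[0,0,-27],1],[[14.2,-16.6,0],[0,0,-36],1],[[14.2,-16.6,0],[0,0,-38.5],1]]'
python3 - <<'E'
from h import *
from workcell import *
import cv2
s=get_state();ci=camera_info("wrist");f=grab_frame("wrist")
np.savez("w1.npz",f=f,E=ci["extrinsics"]);cv2.imwrite("pics/w1.png",f[:,:,::-1])
print(s["ee_pos"],s["eef_rot"],s["joints"],ci)
print(rel(s,np.array([.4861,.25,.042]),tool(rz(-.5467),1)))
cv=np.array([(-62,95,5),(62,95,5),(62,-95,5),(-62,-95,5),(0,80,5),(0,-80,5)])/1e3
print(proj(ci,rz(-.5467).apply(cv)+[.4861,.25,0]))
E
```

```text
clock: 0.72
ee_pos: [0.304, -0.2454, 0.3035]
eef_rot: [-3.141, -0.0, 0.351]
force: [1.3, 1.1, -0.1]
width: 0.0853
grasp_force: 0.0
clock: 1.35
ee_pos: [0.4097, 0.0471, 0.3039]
eef_rot: [3.141, -0.0, 0.352]
force: [0.5, -0.8, -0.0]
width: 0.0852
grasp_force: 0.0
clock: 1.98
ee_pos: [0.4857, 0.2517, 0.303]
eef_rot: [-3.14, 0.001, 1.029]
force: [-0.0, -1.4, -1.1]
width: 0.0855
grasp_force: 0.0
[0.48566126 0.25171076 0.30303717] [-3.14049692e+00  6.78479219e-04  1.02919066e+00] [2.57048249e-01 8.74765226e-02 1.67634031e+00 3.17465251e-04
 1.37902637e+00 7.98593585e-01] {'fx': 271.9893914669607, 'fy': 271.9893914669607, 'cx': 257.02276637869505, 'cy': 193.37399605877306, 'extrinsics': array([[ 0.85732386, -0.51477591, -0.00124969, -0.28583762],
       [ 0.49285976,  0.82152   , -0.28669522, -0.407533  ],
       [ 0.14861044,  0.24517473,  0.95802103, -0.51317086],
       [ 0.        ,  0.        ,  0.        ,  1.        ]])}
(array([-0.11,  0.15, 20.7 ]), array([-0.06,  0.04,  0.29]))
[[210.6769967   93.69710968]
 [307.69894498  94.30329549]
 [300.06901895 230.84190676]
 [216.19100587 230.33930868]
 [259.09684838 106.32107947]
 [258.20637283 221.16728235]]
```

View pics/w1.png

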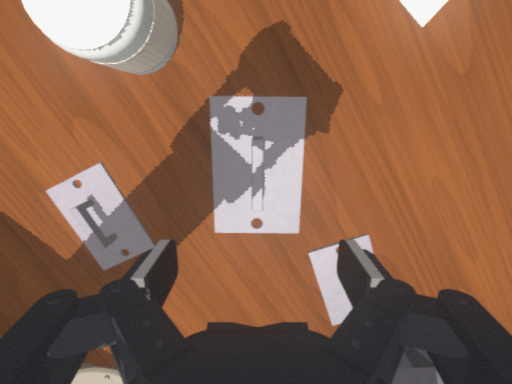

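The wrist view puts the cover's corners at (210,97), (306,97), (299,234), (215,233) and its holes at (258,108), (257,223). That agrees with the first fit to about 2 px, so I'll refit from this.

```bash
python3 - <<'E'
from h import *
from workcell import *
s=get_state();ci=camera_info("wrist")
cv=[(-62,95,5),(62,95,5),(62,-95,5),(-62,-95,5),(0,80,5),(0,-80,5)]
px=np.array([(210,97),(306,97),(299,234),(214.5,233.5),(258,108),(257,223.3)])
c,e=fit(ci,cv,px,rz,0,[.486,.25,-.547]);print(c,e)
print(rel(s,np.r_[c[:2],.042],tool(rz(c[2]),1)))
E
```

```text
[ 0.48253471  0.24666488 -0.54817762] [[-0.43 -0.3 ]
 [ 0.3   0.4 ]
 [-0.25 -0.86]
 [ 0.61 -0.93]
 [-0.15  1.3 ]
 [ 0.01  0.18]]
(array([-4.80e-01, -2.00e-02,  2.07e+01]), array([-0.06,  0.06,  0.35]))
```

```bash
python3 -m creep '[[[-0.3,0,6],[0,0,0],1],[[-0.3,0,12],[0,0,0],1],[[-0.3,0,17],[0,0,0],1],[[-0.3,0,20],[0,0,0],1],[[-0.3,0,20.7],[0,0,0.3],1]]'
python3 -m creep '[[[0,0,0],[0,0,0],0],[[0,0,0],[0,0,0],-1],[[0,0,0],[0,0,0],-1],[[0,0,0],[0,0,0],-1],[[0,0,0],[0,0,0],-1]]'
```

```text
clock: 2.65
ee_pos: [0.4823, 0.2463, 0.0945]
eef_rot: [-3.138, 0.004, 1.017]
force: [0.2, 0.0, -0.0]
width: 0.0854
grasp_force: 0.0
clock: 3.28
ee_pos: [0.4845, 0.2475, 0.0979]
eef_rot: [3.141, -0.001, 1.018]
force: [-2.0, 1.1, 6.7]
width: 0.0131
grasp_force: 60.4
```

```bash
python3 -m creep '[[[0,0,-0.5],[0,0,0],-1],[[0,0,-3],[0,0,0],-1],[[0,0,-8],[0,0,0],-1],[[0,0,-14],[0,0,0],-1],[[0,0,-19],[0,0,0],-1]]'
python3 - <<'E'
from h import *
from workcell import *
s=get_state();print(s["joints"],s["ee_pos"],s["width"],s["grasp_force"],s["force"])
R0=Ro.from_euler('xyz',s["eef_rot"])
Tb=tool(Rbox(.278),1);b=np.array([.5152,-.2171,.09]);n=Rbox(.278).as_matrix()[:,2]
print(rel(s,b+n*(.042+.12),Tb))
E
```

```text
clock: 3.9
ee_pos: [0.4838, 0.2469, 0.2886]
eef_rot: [3.141, 0.0, 1.018]
force: [1.2, -0.2, -2.9]
width: 0.0127
grasp_force: 59.1
[ 2.49400285e-01  8.80916888e-02  1.70476399e+00 -2.85324716e-04
  1.34862932e+00  8.01831168e-01] [0.48381541 0.24689054 0.28855212] 0.012740080994435184 59.0867954492569 [ 1.20755886 -0.21398194 -2.86692149]
(array([-45.82,  19.73,   1.16]), array([-28.23,  12.46, -46.46]))
```

```bash
python3 -m creep '[[[-4,1.7,-1],[-1,0.5,-2],-1],[[-9,3.9,-2],[-5,2.2,-8.2],-1],[[-14,6,-3],[-10,4.4,-16.4],-1],[[-19,8.2,-3],[-14,6.2,-23.2],-1],[[-23,9.9,-3],[-16,7,-26],-1]]'
python3 - <<'E'
from h import *
from workcell import *
s=get_state();print(s["joints"],s["width"],s["force"])
Tb=tool(Rbox(.278),1);b=np.array([.5152,-.2171,.09]);n=Rbox(.278).as_matrix()[:,2]
print(rel(s,b+n*(.042+.12),Tb))
E
```

```text
clock: 4.53
ee_pos: [0.4463, -0.0019, 0.316]
eef_rot: [2.844, -0.054, 1.486]
force: [0.4, -0.6, -3.4]
width: 0.0127
grasp_force: 59.0
[-0.34457774 -0.40116823  2.10244398  0.13613475  1.16785712 -0.28833728] 0.012704649803141834 [ 0.43574846 -0.5776288  -3.44679389]
(array([-24.86,  -2.11,   2.04]), array([-12.25,   5.52, -20.29]))
```

```bash
python3 -m creep '[[[-5,-0.4,0.4],[-2.5,1.1,-4],-1],[[-10,-0.8,0.8],[-5,2.2,-8.2],-1],[[-15,-1.3,1.2],[-7.5,3.3,-12.3],-1],[[-20,-1.7,1.6],[-10,4.5,-16.5],-1],[[-24.9,-2.1,2],[-12.2,5.5,-20.3],-1]]'
python3 -m creep '[[[0,0,0],[0,0,0],-1]]'
python3 - <<'E'
from h import *
from workcell import *
import cv2
s=get_state();print(s["joints"],s["ee_pos"],s["width"],s["force"])
Tb=tool(Rbox(.278),1);b=np.array([.5152,-.2171,.09]);n=Rbox(.278).as_matrix()[:,2]
print(rel(s,b+n*(.042+.12),Tb))
f=grab_frame("wrist")[:,:,::-1];t=grab_frame("scene")[:,:,::-1];u=grab_frame("top")[:,:,::-1]
for n,i in(("w2",f),("s2",t),("t2",u)):cv2.imwrite(f"pics/{n}raw.png",i)
a=cv2.resize(t[120:270,120:320],(800,600),interpolation=cv2.INTER_CUBIC);cv2.imwrite("pics/s2.png",a)
E
```

```text
clock: 5.15
ee_pos: [0.4109, -0.2471, 0.2771]
eef_rot: [2.619, -0.0, 1.848]
force: [0.2, 0.4, -3.6]
width: 0.0124
grasp_force: 59.1
clock: 5.28
ee_pos: [0.4104, -0.2485, 0.2764]
eef_rot: [2.621, -0.003, 1.841]
force: [0.5, 1.3, -4.2]
width: 0.0128
grasp_force: 59.4
[-1.04973477 -0.24085979  2.10180143  0.54430227  1.1983158  -1.50050688] [ 0.41036384 -0.24853801  0.27636811] 0.012808407151591483 [ 0.4660375   1.33158138 -4.21995626]
(array([0.15, 0.16, 0.01]), array([-0.18,  0.06, -0.47]))
```

View pics/w2raw.png

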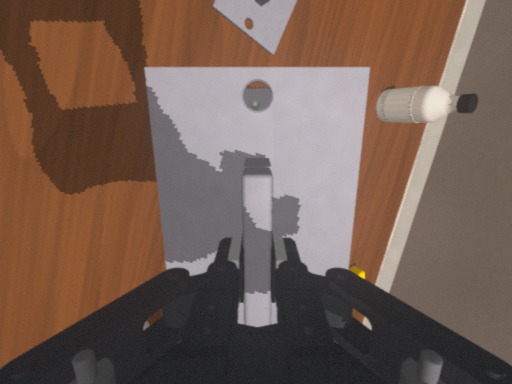

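View pics/s2.png

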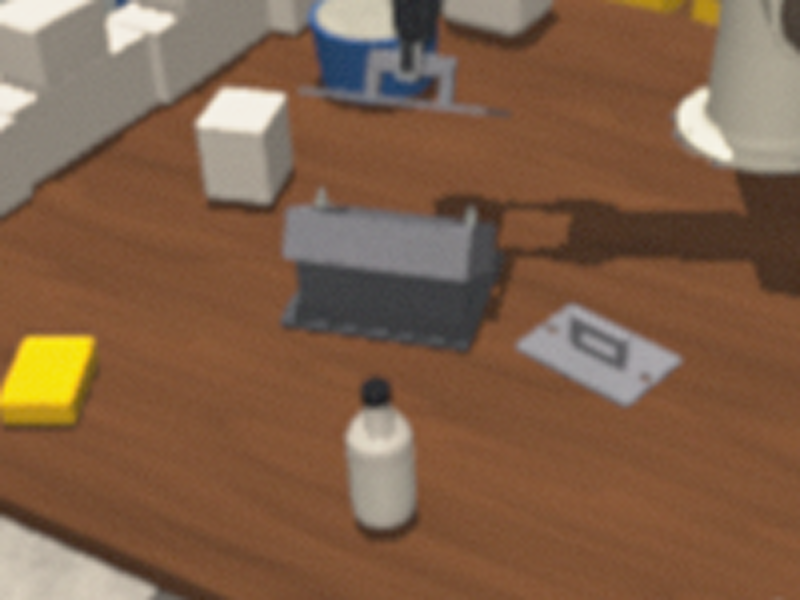

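The cover is held square in the gripper. The wrist view shows the +y hole at (258,96), with the pin tip visible through it at about (255,104). The scene crop shows both pin tips, at (322,190) and (472,208). I'll zoom in on these to refine the estimate.

```bash
python3 - <<'E'
import cv2,numpy as np
w=cv2.imread("pics/w2raw.png");s=cv2.imread("pics/s2raw.png")
u=lambda i,k:cv2.resize(i,None,fx=k,fy=k,interpolation=cv2.INTER_CUBIC)
A=np.zeros((580,800,3),np.uint8)
A[:400,:400]=u(w[75:115,238:278],10)
A[:240,400:]=u(s[160:184,195:235+5-5],10)[:, :400] 
A[260:500,400:]=u(s[160:184,215:255],10)
A[410:560,:400]=0
A[410:570,0:200]=u(w[58:78,138:163],8)[:160,:200]
A[410:570,200:400]=u(w[58:78,355:380],8)
cv2.imwrite("pics/z.png",A)
E
```

```text
(no output)
```

View pics/z.png

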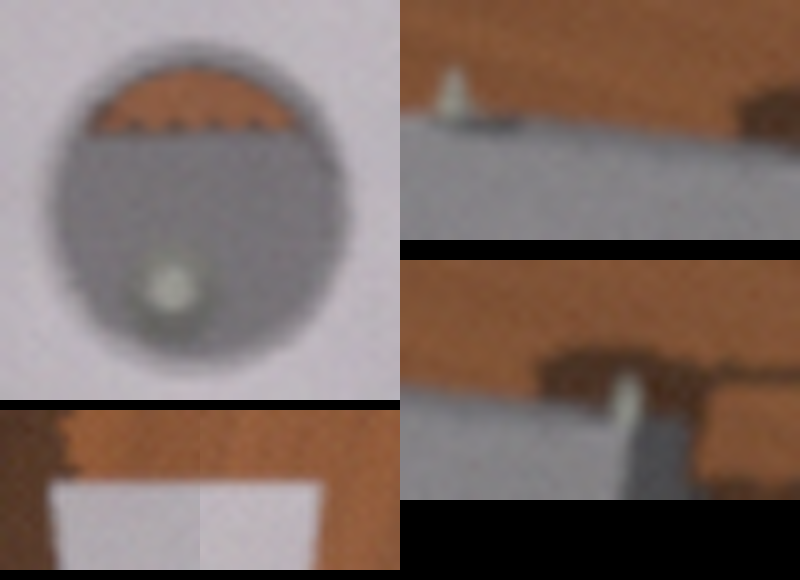

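The zoom gives raw pixels: hole (257.4,95.4), pin tip through the hole (254.8,103.4), plate corners (143.8,66.4) and (369.9,66.5). The scene pin tips are at (200.0,166.4) and (237.2,171.2). I'll run a joint fit that allows an offset for each camera.

```bash
cat > joint.py <<'E'
from h import *
from workcell import *
ct,cs,cw=[camera_info(n) for n in("top","scene","wrist")];s=get_state()
raw=lambda a:(np.array(a)+.5)/4.2-.5+[160,150]
bx=np.array([(-62,95,0),(62,95,0),(62,-95,0),(-62,-95,0),(0,80,10),(0,-80,10)])/1e3
bpx=raw([(563,268),(533,148),(728,85),(755,210),(565,210),(730,157)])
tips=np.array([(0,-80,20),(0,80,20)])/1e3;spx=np.array([(200,166.4),(237.2,171.2)])
cvp=np.array([(-62,95,5),(62,95,5),(0,80,5)])/1e3;cpx=np.array([(143.8,66.4),(369.9,66.5),(257.35,95.35)])
R0=Ro.from_euler('xyz',s["eef_rot"])
Rct=tool(Ro.identity(),1).inv()   # cover axes in the tool frame, nominal
def cover(q):
    R=R0*Ro.from_rotvec(q[3:6])*Rct
    return R,s["ee_pos"]+R0.apply(np.array([0,0,.054])+q[:3])-R.apply([0,0,.042])
def f(p):
    b=np.r_[p[:2],.09];B=Rbox(p[2]);R,o=cover(p[3:9]);kt,ks,kw=p[9:12],p[12:15],p[15:18]
    r=[(proj(ct,B.apply(bx)+b+kt)-bpx)/.8,(proj(cs,B.apply(tips)+b+ks)-spx)/.4,
       (proj(cw,R.apply(cvp)+o+kw)-cpx)/.5,(proj(cw,B.apply(tips[1:])+b+kw)-[[254.75,103.35]])/.5]
    pr=np.r_[p[3:9]/[.006,.001,.003,.01,.03,.015],p[9:]/.002]
    return np.r_[np.concatenate([x.ravel() for x in r]),pr]
r=least_squares(f,np.r_[.515,-.217,.278,np.zeros(15)],x_scale=.001+np.zeros(18));p=r.x
sd=np.sqrt(np.diag(np.linalg.inv(r.jac.T@r.jac)))
np.set_printoptions(precision=4,suppress=True)
print("box",p[:3],sd[:3],"\ncover in tool",p[3:9],sd[3:9],"\ncams",p[9:]);print(f(p)[:24])
R,o=cover(p[3:9]);B=Rbox(p[2]);b=np.r_[p[:2],.09]
print("cover in box frame mm",B.inv().apply(o-b)*1e3,"rot",(B.inv()*R).as_rotvec(degrees=True))
d=o-b  # shift needed: gap h above rim
for h in(.025,.0):
    Rt=B*(R.inv()*R0); tcp=b+B.apply([0,0,h])-Rt.apply(R0.inv().apply(o-s["ee_pos"]))
    print(h,R0.inv().apply(tcp-s["ee_pos"])*100,(R0.inv()*Rt).as_rotvec(degrees=True))
E
python3 joint.py
```

```text
box [ 0.5138 -0.2173  0.2783] [0.0012 0.0013 0.0104] 
cover in tool [-0.0005  0.0002  0.      0.0033 -0.001  -0.0008] [0.0015 0.0008 0.0023 0.0076 0.0233 0.0029] 
cams [ 0.001   0.0002 -0.      0.0005 -0.002   0.0011 -0.0008  0.0019 -0.0001]
[-0.4361 -0.158  -0.7975  0.9657  0.9162  0.9467  0.2747 -1.1457 -0.2285
 -0.013   0.4357  0.0902  0.3705  0.4138  0.4584  0.0776  0.2485 -0.0915
  0.2084 -0.0677 -0.5231  0.1604  0.121   0.2383]
cover in box frame mm [  2.1418   1.0911 119.1354] rot [-0.0025  0.2979 -0.1312]
0.025 [-0.119  -0.2462  9.414 ] [-0.2978  0.0032 -0.1315]
0.0 [-0.1212 -0.2416 11.914 ] [-0.2978  0.0032 -0.1315]
```

```bash
python3 -m creep '[[[-0.1,-0.2,3],[-0.3,0,-0.1],-1],[[-0.1,-0.2,6],[-0.3,0,-0.1],-1],[[-0.1,-0.2,8],[-0.3,0,-0.1],-1],[[-0.1,-0.2,9.4],[-0.3,0,-0.1],-1],[[-0.1,-0.2,9.4],[-0.3,0,-0.1],-1]]'
python3 - <<'E'
from workcell import *
import cv2,numpy as np
u=lambda i,k:cv2.resize(i,None,fx=k,fy=k,interpolation=cv2.INTER_CUBIC)
w=grab_frame("wrist")[:,:,::-1];s=grab_frame("scene")[:,:,::-1]
A=np.zeros((600,800,3),np.uint8)
A[:400,:400]=u(w[75:115,238:278],10);A[:400,400:]=u(s[145:185,195:235],10)
A[400:600,:400]=u(w[58:158,158:358],2);A[400:,400:]=u(s[150:190,185:265],5)
cv2.imwrite("pics/z2.png",A);cv2.imwrite("pics/w3raw.png",w);cv2.imwrite("pics/s3raw.png",s);print(get_state()["force"])
E
```

```text
clock: 6.05
ee_pos: [0.456, -0.2329, 0.195]
eef_rot: [2.614, -0.001, 1.85]
force: [-0.6, 0.6, -3.5]
width: 0.0132
grasp_force: 59.4
[ 0.47786745  0.25321772 -3.70821405]
```

View pics/z2.png

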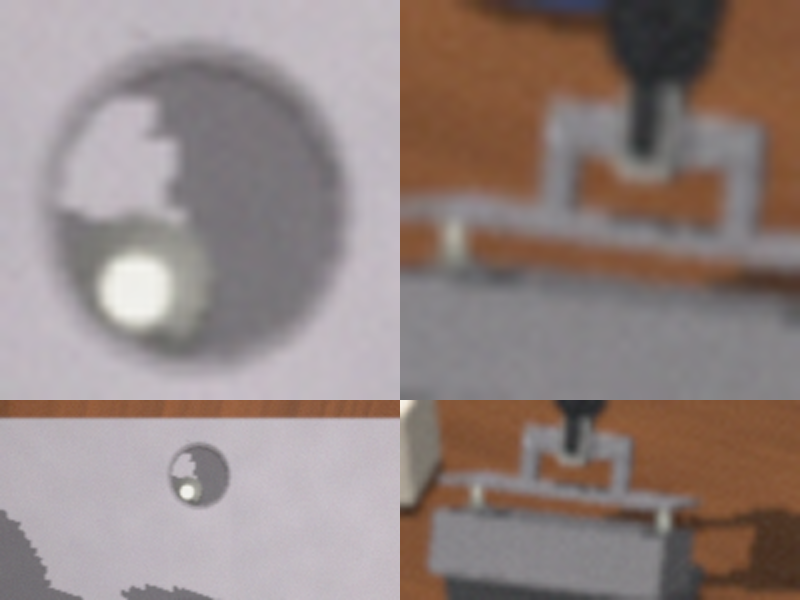

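The pin tip at (135,290) in the zoom is left of the hole centre at (198,208), so the cover must shift about 3.4 mm along its -x. I'll refit with this closer observation.

```bash
sed -i 's/\[\[254.75,103.35\]\])\/.5/[[251.05,103.55]])\/.3/' joint.py; python3 joint.py
```

```text
box [ 0.5129 -0.22    0.2818] [0.0012 0.0013 0.0103] 
cover in tool [ 0.0022  0.0005  0.0001  0.0022  0.0008 -0.0005] [0.0015 0.0008 0.0023 0.0076 0.0233 0.0029] 
cams [ 0.0016  0.0021 -0.0002  0.0002 -0.0007  0.0003 -0.0003 -0.0008 -0.0003]
[-0.1034 -0.0043 -0.5714  1.1647  1.0677  0.9396  0.5346 -1.1926  0.0529
  0.1459  0.6546  0.0769  0.1026  0.3409  0.1711 -0.1896  0.2533 -0.1268
  0.2235 -0.0235 -0.6192  0.1718  0.1114 -0.0385]
cover in box frame mm [ 3.4015  4.0566 25.2827] rot [-0.1209 -0.1493 -0.1239]
0.025 [-0.4268 -0.3137  0.0283] [ 0.1493  0.1211 -0.1238]
0.0 [-0.4195 -0.3258  2.5282] [ 0.1493  0.1211 -0.1238]
```

```bash
python3 -m creep '[[[-0.2,-0.15,0],[0,0,0],-1],[[-0.42,-0.32,0],[0,0,-0.1],-1],[[-0.42,-0.32,0],[0,0,-0.1],-1],[[-0.42,-0.32,0],[0,0,-0.1],-1]]'
cat > tip.py <<'E'
from workcell import *
import cv2,numpy as np
w=grab_frame("wrist");cv2.imwrite("pics/w4raw.png",w[:,:,::-1])
c=w[81:112,243:273].min(2)
for t in(215,225,235):
    y,x=np.nonzero(c>t);print(t,len(x),x.mean()+243 if len(x) else 0,y.mean()+81 if len(x) else 0)
E
python3 tip.py; python3 - <<'E'
import cv2
i=cv2.imread("pics/w3raw.png")[81:112,243:273].min(2)
import numpy as np
for t in(215,225,235):
    y,x=np.nonzero(i>t);print('old',t,len(x),x.mean()+243,y.mean()+81)
E
```

```text
clock: 6.65
ee_pos: [0.4543, -0.2393, 0.1941]
eef_rot: [2.613, 0.001, 1.849]
force: [0.2, 0.1, -3.7]
width: 0.0127
grasp_force: 59.4
215 30 256.8333333333333 93.0
225 24 256.9166666666667 93.08333333333333
235 0 0 0
old 215 28 251.17857142857142 103.39285714285714
old 225 25 251.08 103.56
old 235 0 nan nan<stdin>:5: RuntimeWarning: Mean of empty slice.
  ret = ret.dtype.type(ret / rcount)
```

```bash
sed -i 's/251.05,103.55/256.9,93.1/' joint.py; python3 joint.py
```

```text
box [ 0.5125 -0.2194  0.2825] [0.0012 0.0013 0.0104] 
cover in tool [ 0.0012  0.0005  0.      0.0019  0.0003 -0.0004] [0.0015 0.0008 0.0023 0.0076 0.0233 0.0029] 
cams [ 0.0019  0.0016 -0.0001  0.0005 -0.0011  0.0003 -0.0007  0.0001 -0.0004]
[-0.1411  0.0572 -0.637   1.2346  0.9904  0.9622  0.4853 -1.177   0.0016
  0.2079  0.5934  0.0995  0.2112  0.3535  0.3008 -0.2168  0.2589 -0.1396
  0.2239 -0.0143 -0.647   0.1679  0.1286  0.0083]
cover in box frame mm [-0.1734 -1.8326 24.762 ] rot [-0.1398 -0.1492 -0.1408]
0.025 [ 0.1597  0.0423 -0.024 ] [ 0.1493  0.1401 -0.1406]
0.0 [0.1666 0.031  2.476 ] [ 0.1493  0.1401 -0.1406]
```

```bash
python3 -m creep '[[[0.15,0.03,0],[0,0,-0.1],-1],[[0.15,0.03,0.4],[0,0,-0.1],-1],[[0.15,0.03,0.8],[0,0,-0.1],-1],[[0.15,0.03,1.2],[0,0,-0.1],-1],[[0.15,0.03,1.2],[0,0,-0.1],-1]]'
python3 tip.py
```

```text
clock: 7.32
ee_pos: [0.46, -0.2357, 0.1833]
eef_rot: [2.614, 0.001, 1.851]
force: [0.2, 0.0, -5.0]
width: 0.0132
grasp_force: 59.3
215 36 256.9166666666667 95.36111111111111
225 26 257.0 95.5
235 6 256.5 96.0
```

The left pin is now centred in its hole. I'll check the right pin too.

```bash
python3 - <<'E'
from workcell import *
import cv2,numpy as np
u=lambda i,k:cv2.resize(i,None,fx=k,fy=k,interpolation=cv2.INTER_CUBIC)
w=cv2.imread("pics/w4raw.png");s=grab_frame("scene")[:,:,::-1];t=grab_frame("top")[:,:,::-1]
A=np.zeros((600,800,3),np.uint8)
A[:400,:400]=u(w[75:115,238:278],10);A[:400,400:]=u(s[150:180,190:220],13.34)[:400,:400]
A[400:,400:]=u(s[150:190,185:265],5);A[400:,:400]=u(t[165:215,275:375],4)
cv2.imwrite("pics/z3.png",A)
E
```

```text
(no output)
```

View pics/z3.png

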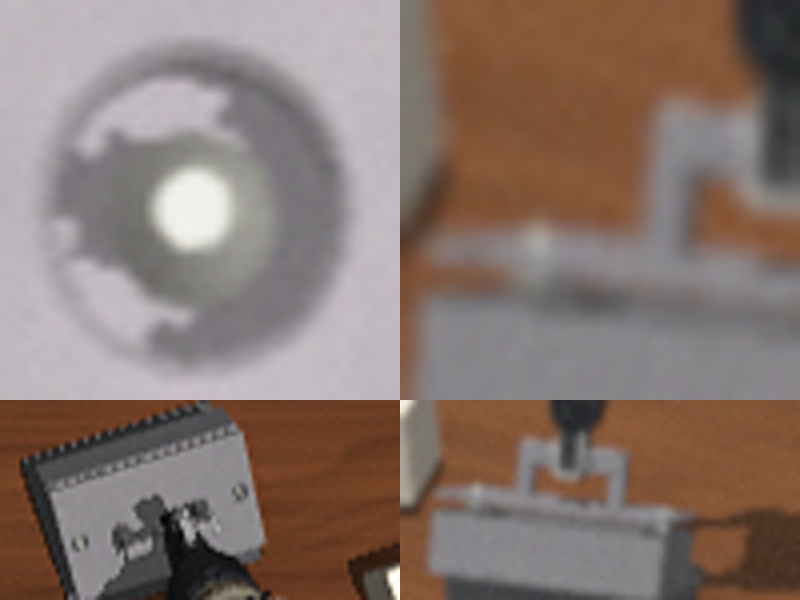

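Both pins show through their holes: left centred at (193,208), right visible in the top crop at (240,492). I'll lower it gently.

```bash
python3 -m creep '[[[0,0,0.3],[0,0,0],-1],[[0,0,0.6],[0,0,0],-1],[[0,0,0.8],[0,0,0],-1],[[0,0,0.95],[0,0,0],-1],[[0,0,0.95],[0,0,0],-1]]'
python3 -m creep '[[[0,0,0.1],[0,0,0],-1],[[0,0,0.2],[0,0,0],-1],[[0,0,0.25],[0,0,0],-1],[[0,0,0.25],[0,0,0],-1]]'
```

```text
clock: 8.1
ee_pos: [0.4646, -0.2346, 0.1755]
eef_rot: [2.614, 0.002, 1.851]
force: [-0.0, -0.1, -4.1]
width: 0.0131
grasp_force: 59.4
clock: 8.6
ee_pos: [0.4656, -0.2347, 0.1747]
eef_rot: [2.614, 0.002, 1.853]
force: [-13.8, 1.1, 11.3]
width: 0.013
grasp_force: 62.3
```

```bash
python3 -m creep '[[[0,0,0],[0,0,0],-0.5],[[0,0,0],[0,0,0],0.3],[[0,0,0],[0,0,0],0.3],[[0,0,0],[0,0,0],0.3]]'
python3 -m creep '[[[0,0,-1.5],[0,0,0],0.3],[[0,0,-4],[0,0,0],0.3],[[0,0,-8],[0,0,0],0.3],[[0,0,-13],[0,0,0],0.3],[[0,0,-13],[0,0,0],0.3]]'
python3 - <<'E'
from workcell import *
import cv2,numpy as np
u=lambda i,k:cv2.resize(i,None,fx=k,fy=k,interpolation=cv2.INTER_CUBIC)
w=grab_frame("wrist")[:,:,::-1];s=grab_frame("scene")[:,:,::-1];t=grab_frame("top")[:,:,::-1]
A=np.zeros((600,800,3),np.uint8)
A[:300,:400]=u(w,.7813)[:300,:400];A[:300,400:]=u(s[145:205,185:265],5)
A[300:,:400]=u(t[155:230,275:375],4);A[300:,400:]=u(s[100:250,100:300],2)
cv2.imwrite("pics/z4.png",A);print(get_state()["force"],get_state()["width"])
E
```

```text
clock: 9.1
ee_pos: [0.466, -0.2343, 0.1735]
eef_rot: [2.613, 0.002, 1.851]
force: [0.3, -0.2, -0.5]
width: 0.0555
grasp_force: 0.0
clock: 9.72
ee_pos: [0.4027, -0.2545, 0.2906]
eef_rot: [2.612, 0.011, 1.849]
force: [-0.8, 0.8, -0.3]
width: 0.0555
grasp_force: 0.0
[ 0.06077544  0.47159399 -0.04009857] 0.055506209246756755
```

View pics/z4.png

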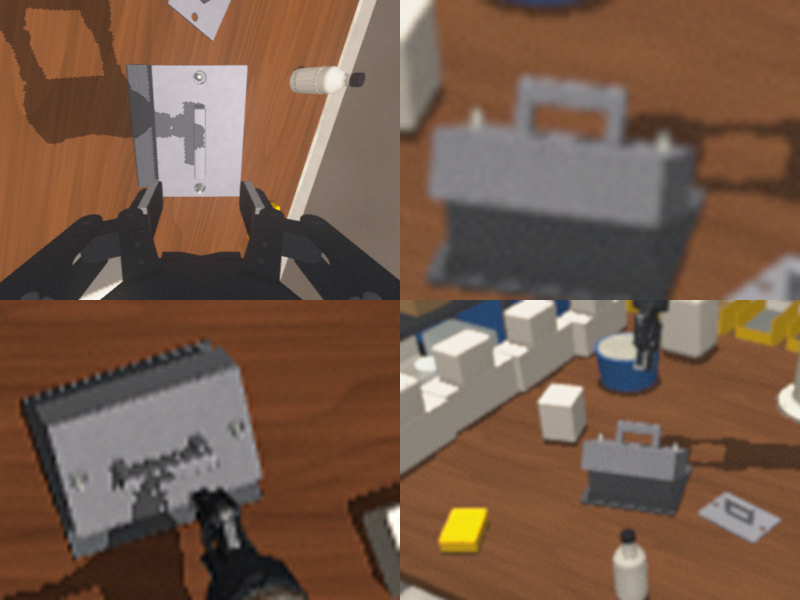

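The cover lies flush on the rim with both pins through their holes, and the gripper is clear.

```bash
python3 -c "
from workcell import *
print(hand_in())"
```

```text
the job is handed in; nothing more can be done
None
```

The largest cover is back on the fuse box: both pins are through its holes, the last pictures show it flush on the rim, handle outward and released, and the job is handed in (about 10 s on the robot clock; the judge's result was not shown).

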